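# Pin a gluing clamp shut and squeeze it

### The job

Two freshly glued wooden strips lie in the open hinged clamp: swing the red loose jaw fully shut, then push the thick orange-headed pin fully home, collar down on the plate, through the aligned holes at the clamp's free end, and let go of it. Then take both jaws across their outer faces between the fingers, squeeze them firmly together, and finish while still holding that squeeze. Leave the thin black-headed pin and all other things on the bench where they are.

Things in the scene. Friction and masses are not known exactly. Their poses are not given: they have to be found in the camera images.
- clamp: Gluing clamp screwed to the bench. Origin: middle of the underside of its dark steel base plate (110 mm in x from -50 to +60, 290 mm in y, 10 mm thick). Both jaws run along its y; vertical hinge axis at x 0, y +100 mm (knuckle radius 11 mm, post up to z 68 mm), pin holes at x 0, y -100 mm. Fixed jaw on the +x side, loose jaw on the -x side (the robot's).
- jaw (a joint): Hinge angle of the loose jaw, rad: 0 = fully shut (a hard stop, the holes aligned), growing as the jaw swings open towards the robot; up to 1.2. Seen from above, it opens clockwise. The hinge has a little friction: it needs about 1 N at the free end and stays where it is left.
- jaw_push (a point): Point on the outer face of the red jaw, 155 mm from the hinge, 37 mm above the bench, turning with the jaw: +x points into it (the way to push it shut), +y to the hinge. The jaw's wood is 18 mm thick, from 22 to 179 mm from the hinge, z 14 to 60 mm. At its end a level brass tongue (38 by 44 mm, z 28 to 40 mm) with a 13 mm hole, 200 mm from the hinge, enters the fork when shut.
- pin_hole (a point): Centre of the mouth of the 13 mm hole in the upper plate of the aluminium fork at the fixed jaw's end, 56 mm above the bench; axes as the clamp. The fork is two level plates 44 mm square, z 44 to 56 and 10 to 24 mm, with the holes in line, joined by a thin web on the +x side (outer face 27 mm away). The hole ends at the base, z 10 mm; the shut jaw's tongue hole lies between.
- squeeze_spot (a point): Midway between the outer faces of the shut jaws, half-way along them, 45 mm above the bench; axes as the clamp. Outer faces 24 mm away along its x on either side (48 mm over both). The brown fixed jaw spans y -79 to +78, z 10 to 60 mm; the glued strips between the jaws are 12 mm thick, tops at z 46 mm.
- pin_grip (a point): Middle of the head of the orange-headed steel pin (about 60 g), which stands upright: head 18 mm in diameter, 40 mm tall; under it a collar 26 mm wide, 4 mm thick; then the shaft, 10 mm thick, 42 mm long, tapered tip. The point lies 66 mm above the tip, 24 mm above the collar's underside. At the start it stands in one of the rest's holes, collar on its top face.
- pin_collar (a point): Point on the pin's axis at the underside of its collar.
- pin_tip (a point): Lower tip of the pin.
- rest: Fixed light wooden block 150 mm (its x) by 60 mm (its y) by 50 mm high, origin under its middle; two 14 mm holes, 45 mm deep, at x -35 and +35 mm; the two pins stand in them, which in which varies.
- thin_pin_grip (a point): The pin NOT to use: black head, shaft 6 mm thick, otherwise the same size; this point is the middle of its head. It stands in the other hole of the rest.
- jar_blue: Bystander: blue paint jar, 60 mm wide, 75 mm high; origin under its middle.
- jar_ochre: Bystander: yellow paint jar, 60 mm wide, 75 mm high; origin under its middle.
- solvent: Bystander: clear bottle with a green cap, 66 mm wide, 170 mm high; origin under its middle.
- palette_knife: Bystander: palette knife, 220 mm long, lying flat; origin under its middle, handle to its -x.
- syringe: Bystander: white paint syringe lying along its x, about 180 mm long, 22 mm thick (finger flange 40 mm wide); origin under the middle of its barrel, nozzle to +x.
- brush_can: Bystander: metal can of brushes, 90 mm wide, can 110 mm and brushes about 240 mm high; origin under its middle.
- tube: Bystander: paint tube lying along its x, 95 mm long, 34 mm wide, 26 mm high; origin under its middle, cap to +x.

How it is judged:
On the way, in this order (a step that is already met when the one before it is completed fails the run):
1. the red jaw is swung fully shut, before the pin goes in (value of joint jaw below 0.02 rad and horizontal distance between pin_collar and pin_hole above 0.03 m), for 0.2 s.
2. the orange-headed pin is fully home through the aligned holes, jaw still shut, and let go of (value of joint jaw below 0.02 rad and horizontal distance between each of pin_tip, pin_collar and pin_hole below 0.004 m and height (world z) of pin_collar between 0.052 and 0.06 m and contact force between the fingers and pin below 0.2 N), for 0.2 s.
At the end, for the whole second after the job is handed in: Jaw shut (hinge under 0.02 rad); orange-headed pin in the holes, axis within 4 mm of theirs, collar within 4 mm of the upper plate, at rest and not held; the fingers press the loose jaw and the fixed jaw with over 8 N each through the last second (all of step 2 and contact force between the fingers and jaw_c0 above 8 N and contact force between the fingers and clamp_c0 above 8 N and linear speed of pin below 0.02 m/s); the arm keeps its last pose, push and grip.
It fails at once if a bystander or the thin black-headed pin is moved more than 30 mm (distance of any of jar_blue, jar_ochre, solvent, palette_knife, syringe, brush_can, tube, thin_pin_grip from where it was at the start of the episode above 0.03 m).
It also fails if it takes over 54 s, if anything falls off the work surface, if the arm or the gripper's body presses on something with over 40 N, if the wrist force passes 120 N, or if a joint passes its speed limit or range.

### The arm

A 6-joint arm with a two-finger parallel gripper is mounted at the origin on the work surface. World frame = base frame: x ahead of the robot, y to its left, z up, the work surface at z = 0. Lengths are in m, angles in rad, forces in N, time in s.
With the tool pointing down it reaches from about 0.375 to 0.9 m from the base axis. Payload 3.1 kg.
Tool frame: the origin (TCP) lies midway between the tips of the shut fingers; the grasp point (between the pads) lies 19 mm behind it; z points along the fingers, y is the line along which they close (so a half turn about z gives the same grasp; the last joint's range is limited). The gripper opens to 85 mm and grips with 20 to 120 N. Pads are 22 mm wide; open, the fingers measure 114 mm over their backs; the gripper's body (76 mm by 85 mm) begins 54 mm behind the grasp point. The pads swing forward as they close: fully open they stand 13 mm farther back than shut.
Start: joints at [0.97, 0.527, 1.433, -0, 1.181, -0.178], TCP at [0.256, 0.57, 0.231] pointing down, gripper open.
Joint ranges: [-3.08, 3.08], [-0.75, 2.2], [0.22, 2.44], [-1.43, 4.57], [0, 2.65], [-2.85, 2.85]. Speed limits (rad/s): [2.79, 2.79, 3.14, 3.14, 3.14, 3.14].

### API

Orientations are given as a unit quaternion [x, y, z, w].
In Python, from station import manip gives the robot as it stands. The module is installed in compiled form; this text tells all that it offers.
- The arm moves only by the tool apply_moves, never from a script. Its arguments are lists of equal length, an entry for each row: "claw": the gripper's target within -1 to 1 (fully open at 1, half-way at 0, shut at -1); "travel": the shift along the tool's x, y, z scaled (see below), a list of three; "turn": the turn, a rotation vector about the tool's x, y, z scaled (see below), a list of three. In form: {"claw": [claw, ...], "travel": [[dx, dy, dz], ...], "turn": [[rx, ry, rz], ...]}. A call has 1 to 5 rows; each row is the pose to reach, as a shift and turn from the pose commanded when the call began, along the tool's axes at that moment, turning the shorter way round; what a row does not reach only later rows make up. The controller multiplies each number of a shift by 800 mm and each number of a turn by 180 degrees. A row lasts 1/12 s, in which the tool goes at most 41.7 mm and 7.16 degrees, less where a joint would pass 70% of its speed; a pose out of reach is approached as far as the arm can. A call with a number of a shift or a turn outside -1 to 1 is refused whole. A call with a gripper value outside its range is refused whole. The fingers move at their own pace and stop on an object; "newtons" is the grip in N (left out, the last holds). Time passes only in rows, so rows that repeat a pose let the fingers close. It gives the time, the measured TCP pose, the force, the opening and the grip force at its end, in the units of the state.
- manip.sense(): the state, without advancing time (a new reading comes with each control period).
- manip.snapshot(name): name is "scene" or "side" or "wrist"; returns a dict with "pixels" (400x640x3 uint8, red, green, blue), "depth" (400x640 float32, m along the optical axis (not along the pixel's ray), 0 where there is no reading), "intrinsics" (3x3 intrinsics, pixels), "R" (3x3) and "t" (3): a world point X has camera coordinates R X + t. Camera axes: x right, y down, z forward; pixel columns grow to the right and rows downward; lengths in m; the calibration is good to about 2 mm. A picture is of the moment at which its call begins.
- manip.sign_off(): hands the job in; it is judged then, once.
The state is a dict: "t": time; "q": joint angles; "qd": joint speeds; "tau": joint torques, N m; "tcp_pos": TCP position; "tool_rot": TCP orientation; "force": force on the tool from outside, world axes, zero at the start; "ft_torque": the same for the moment, N m; "finger_gap": opening from 0.0 (shut) to 1.0 (fully open); "gripper_force": force on a finger pad.
Only numpy, scipy, OpenCV 4.12 (cv2) and the standard library are available. Lean on these libraries where they do the work, as an engineer would, in place of code of your own. Each camera call takes 0.05 s, during which the arm holds its last target. There are 200 camera calls.

## Working session

There is one attempt and no reset: what is moved stays moved. The work goes in short steps, Python scripts to look and compute and a tool call to move; the robot and the scene stay as the last step left them, time stands still between calls to the robot, and variables do not carry over. Pictures are saved under pics/ and viewed, at most 10 in all, crops included, and the job is handed in when it is done.

Besides the shell and the picture viewer there is one more tool, called as name(argument=value, ...) on one line, values as JSON. apply_moves: Moves the arm, as the interface text tells. Shifts and turns lie within -1 to 1; 1 stands for 800 mm of shift or 180 degrees of turn. Its arguments: {"type":"object","properties":{"claw":{"type":"array","items":{"type":"number"}},"travel":{"type":"array","items":{"type":"array","items":{"type":"number"}}},"turn":{"type":"array","items":{"type":"array","items":{"type":"number"}}},"newtons":{"type":"number"}},"required":["claw","travel","turn"]}

```bash
mkdir -p pics; cat > h.py <<'E'
import numpy as np, cv2
from station import manip
def snap(n,save=None):
    s=manip.snapshot(n)
    if save: cv2.imwrite('pics/'+save,s['pixels'][:,:,::-1])
    return s
def pts(s):
    d=s['depth'];v,u=np.mgrid[:400,:640];K=s['intrinsics']
    c=np.stack([(u-K[0,2])/K[0,0]*d,(v-K[1,2])/K[1,1]*d,d],-1)
    P=(c-s['t'])@s['R']; P[d==0]=np.nan; return P
E
python3 - <<'E'
from h import *
for n in ('scene','side'):
    s=snap(n,n+'0.png'); np.savez(n+'0.npz',**s); print(n,-s['R'].T@s['t'],s['R'][2])
a=[cv2.imread(f'pics/{n}0.png') for n in ('scene','side')]
print(manip.sense())
E
```

```text
scene [1.38656969 0.53554971 0.71718062] [-0.70660511 -0.44665339 -0.54882598]
side [-0.08989952 -0.72375852  0.95484887] [ 0.49616213  0.54509626 -0.67579081]
{'t': 0.1, 'q': array([ 9.69515725e-01,  5.28412359e-01,  1.43376524e+00,  1.67965493e-05,
        1.18138393e+00, -1.78505858e-01]), 'qd': array([-0.00088089,  0.00010146, -0.00164932, -0.00084286, -0.00079188,
       -0.00124994]), 'tau': array([-1.46494945e-04, -4.43303204e+01, -1.78585052e+01, -2.01376315e-04,
        3.88952132e-03, -8.65719016e-06]), 'tcp_pos': array([0.25604058, 0.56945256, 0.23041024]), 'tool_rot': array([ 2.09819615e-01,  9.77739618e-01, -9.07602380e-04, -3.81357681e-04]), 'force': array([ 0.00501605,  0.78799049, -0.44566954]), 'ft_torque': array([-0.06822787, -0.02980258,  0.01119648]), 'gripper_force': 0.0, 'finger_gap': 1.0019647530260822}
```

View pics/scene0.png

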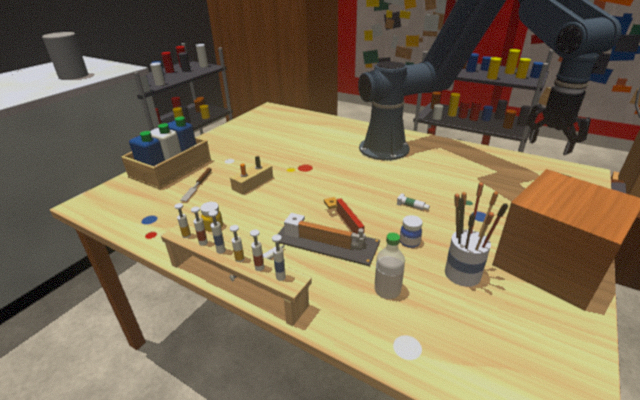

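View pics/side0.png

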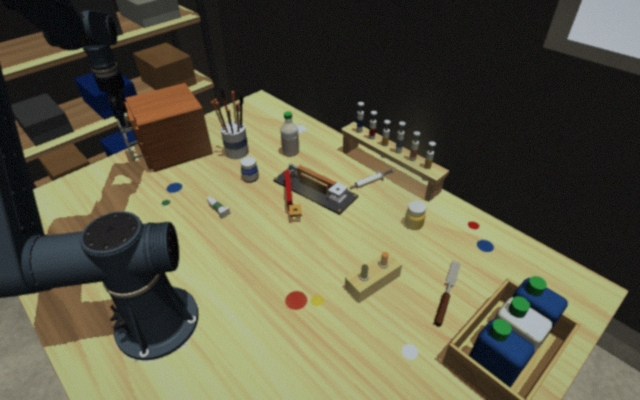

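Scene view: the clamp is at about (330,240), with the red jaw open at (348,215). The rest is at (252,178), with the orange pin at (243,170) and the black pin at (257,161). Side view: fork at (338,193), brass tongue (294,212), orange pin (384,258), black pin (365,270). Next I'll measure these.

```bash
python3 - <<'E'
from h import *
for n,rois in (('scene',dict(clamp=(270,195,390,265),rest=(225,150,280,195))),('side',dict(clamp=(265,155,365,225),rest=(335,245,410,305)))):
    s=dict(np.load(n+'0.npz')); P=pts(s); im=s['pixels']; hsv=cv2.cvtColor(im,cv2.COLOR_RGB2HSV)
    H,S,V=[hsv[...,i].astype(int) for i in range(3)]
    def rep(name,m,roi):
        x0,y0,x1,y1=rois[roi]; k=np.zeros((400,640),bool);k[y0:y1,x0:x1]=1; m=m&k&np.isfinite(P[...,0])
        q=P[m]
        if len(q)<4: print(n,name,len(q));return
        r=cv2.minAreaRect((q[:,:2]*1000).astype(np.float32))
        print(n,name,len(q),'med',np.median(q,0).round(4),'z',np.percentile(q[:,2],[2,98]).round(3),'rect',np.round(r[0],1),np.round(r[1],1),round(r[2],1))
        return q
    z=P[...,2]
    rep('red',((H<6)|(H>174))&(S>170)&(z>.015),'clamp')
    rep('redtop',((H<6)|(H>174))&(S>170)&(z>.055)&(z<.066),'clamp')
    rep('plate',(z>.006)&(z<.014)&(V<110)&(S<90),'clamp')
    rep('forktop',(z>.052)&(z<.060)&(S<60)&(V>120),'clamp')
    rep('tongue',(z>.034)&(z<.044)&(H>12)&(H<32)&(S>120),'clamp')
    rep('resttop',(z>.045)&(z<.053),'rest')
    rep('orange',(z>.056)&(z<.11)&(H<18)&(S>130),'rest')
    rep('black',(z>.056)&(z<.11)&(V<90)&(S<120),'rest')
    x0,y0,x1,y1=rois['clamp']; a=cv2.resize(im[y0:y1,x0:x1],None,fx=4,fy=4,interpolation=2)
    x0,y0,x1,y1=rois['rest']; b=cv2.resize(im[y0:y1,x0:x1],None,fx=4,fy=4,interpolation=2)
    c=np.zeros((290,790,3),np.uint8); c[:min(290,a.shape[0]),:a.shape[1]]=a[:290]; b=b[:290,:790-a.shape[1]]; c[:b.shape[0],a.shape[1]:a.shape[1]+b.shape[1]]=b
    cv2.imwrite(f'pics/c_{n}.png',c[...,::-1])
a=np.vstack([cv2.imread('pics/c_scene.png'),cv2.imread('pics/c_side.png')]);cv2.imwrite('pics/c.png',a)
E
```

```text
scene red 132 med [0.5629 0.134  0.0622] z [0.06  0.065] rect [556.5 123.8] [147.9  14.8] 53.1
scene redtop 132 med [0.5629 0.134  0.0622] z [0.06  0.065] rect [556.5 123.8] [147.9  14.8] 53.1
scene plate 1145 med [0.6754 0.1513 0.0119] z [0.007 0.014] rect [672.3 111.1] [132.3 289.8] 22.7
scene forktop 175 med [6.557e-01 1.000e-04 5.780e-02] z [0.054 0.06 ] rect [647.3  83.9] [ 51.6 220.1] 7.8
scene tongue 258 med [0.6542 0.0539 0.0403] z [0.034 0.044] rect [570.8  87.9] [194.4 154.6] 7.0
scene resttop 243 med [ 0.5045 -0.2933  0.0515] z [0.046 0.053] rect [ 491.  -304.5] [ 66.6 154.6] 81.9
scene orange 43 med [ 0.5307 -0.3031  0.0807] z [0.061 0.096] rect [ 529.7 -303.6] [16.8 13.9] 55.8
scene black 36 med [ 0.4613 -0.2938  0.0752] z [0.057 0.098] rect [ 463.1 -292.2] [13.2 11.3] 48.0
side red 145 med [0.5436 0.1145 0.0619] z [0.052 0.066] rect [548.9 117.7] [149.2  16.4] 52.6
side redtop 137 med [0.5478 0.1172 0.0619] z [0.056 0.065] rect [548.9 117.7] [149.2  16.4] 52.6
side plate 720 med [0.6194 0.056  0.0116] z [0.007 0.014] rect [662.5 124.5] [156.7 344.7] 8.9
side forktop 131 med [ 0.6567 -0.001   0.0576] z [0.053 0.06 ] rect [644.8  82.7] [ 50.5 219.4] 10.4
side tongue 141 med [0.5053 0.035  0.041 ] z [0.035 0.044] rect [560.2  87.5] [187.5 131.3] 12.0
side resttop 697 med [ 0.4862 -0.3099  0.051 ] z [0.046 0.053] rect [ 492.3 -302.3] [ 63.6 152.6] 82.8
side orange 21 med [ 0.5211 -0.3108  0.0956] z [0.081 0.098] rect [ 522.5 -307.9] [12.7 10.8] 37.4
side black 48 med [ 0.4506 -0.3016  0.0821] z [0.06  0.099] rect [ 452.4 -300.4] [11.2  9.5] 82.7
```

View pics/c.png

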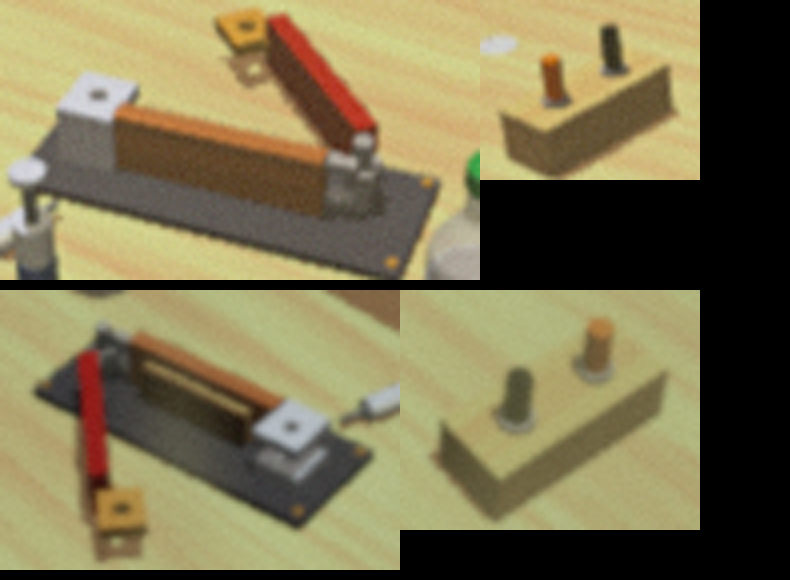

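The crops show the fork hole at about (0.656, 0.000) and the hinge at about (0.625, 0.192). That puts the clamp's yaw near 9° and the jaw open by about 0.8 rad. The orange pin is at (0.526, -0.307). I'll start the approach to the outer side of the jaw.

apply_moves(claw=[-1,-1,-1,-1,-1], travel=[[-0.19,-0.164,0.01],[-0.19,-0.164,0.01],[-0.19,-0.164,0.01],[-0.19,-0.164,0.01],[-0.19,-0.164,0.01]], turn=[[0,0,0],[0,0,0],[0,0,0],[0,0,0],[0,0,0]])

```text
t: 0.52
tcp_pos: [0.3413, 0.3854, 0.2228]
tool_rot: [0.21, 0.978, -0.001, -0.0]
force: [0.7, -0.1, 0.9]
finger_gap: 0.304
gripper_force: 0.0
```

apply_moves(claw=[-1,-1,-1,-1,-1], travel=[[-0.19,-0.164,0.01],[-0.19,-0.164,0.01],[-0.19,-0.164,0.01],[-0.19,-0.164,0.01],[-0.19,-0.164,0.01]], turn=[[0,0,0],[0,0,0],[0,0,0],[0,0,0],[0,0,0]])

```text
t: 0.93
tcp_pos: [0.4265, 0.2035, 0.2151]
tool_rot: [0.21, 0.978, -0.0, -0.0]
force: [1.4, 0.4, -0.0]
finger_gap: 0.001
gripper_force: 0.0
```

```bash
cat >> h.py <<'E'
from scipy.spatial.transform import Rotation as Ro
def plan(x,y,z,yaw=None):
    "print travel (units) from measured pose to target; yaw = wanted heading of tool y, deg"
    s=manip.sense(); R=Ro.from_quat(s['tool_rot']).as_matrix(); d=np.array([x,y,z])-s['tcp_pos']
    h=np.degrees(np.arctan2(R[1,1],R[0,1])); out=''
    if yaw is not None:
        t=(yaw-h+90)%180-90; out=f'turn z {-t/180:.3f}'
    print('tcp',s['tcp_pos'].round(4),'h',h.round(1),'travel',(R.T@d/.8).round(4),'rows',(np.linalg.norm(d)/.0417).round(1),out,'F',s['force'].round(1),'gap',round(s['finger_gap'],3),'t',round(s['t'],2))
E
python3 - <<'E'
from h import *
plan(.469,.115,.2)
E
```

```text
tcp [0.4265 0.2035 0.2151] h 65.7 travel [-0.0938 -0.079   0.0189] rows 2.4  F [ 1.4  0.4 -0. ] gap 0.001 t 0.93
```

apply_moves(claw=[-1,-1,-1,-1,-1], travel=[[-0.04,-0.035,0.01],[-0.08,-0.07,0.02],[-0.094,-0.079,0.05],[-0.094,-0.079,0.1],[-0.094,-0.079,0.15]], turn=[[0,0,0],[0,0,0],[0,0,0],[0,0,0],[0,0,0]])

```text
t: 1.35
tcp_pos: [0.471, 0.1159, 0.0951]
tool_rot: [0.211, 0.977, 0.001, 0.002]
force: [-0.5, 0.4, -1.4]
finger_gap: 0.002
gripper_force: 0.0
```

apply_moves(claw=[-1,-1,-1,-1,-1], travel=[[0,0,0.02],[0,0,0.05],[0,0,0.08],[0,0,0.08],[0,0,0.08]], turn=[[0,0,0],[0,0,0],[0,0,0],[0,0,0],[0,0,0]])

```text
t: 1.77
tcp_pos: [0.4676, 0.1174, 0.0303]
tool_rot: [0.21, 0.978, -0.0, -0.002]
force: [0.7, 0.3, 0.1]
finger_gap: -0.002
gripper_force: 0.0
```

```bash
python3 - <<'E'
from h import *
H=np.array([.625,.192]); r=.155
for a in (46,36,26,16,8,3,0,-2):
    th=np.radians(-80.8-a); d=np.array([np.cos(th),np.sin(th)]); n=np.array([-d[1],d[0]])
    p=H+r*d-n*(.024+.012)
    print(a,end=' ');plan(*p,.03)
E
```

```text
46 tcp [0.4676 0.1174 0.0303] h 65.8 travel [-0.0551 -0.0135  0.0003] rows 1.1  F [0.7 0.3 0.1] gap -0.002 t 1.77
36 tcp [0.4676 0.1174 0.0303] h 65.8 travel [-0.0875 -0.0257  0.0002] rows 1.7  F [0.7 0.3 0.1] gap -0.002 t 1.77
26 tcp [0.4676 0.1174 0.0303] h 65.8 travel [-1.216e-01 -3.210e-02  1.000e-04] rows 2.4  F [0.7 0.3 0.1] gap -0.002 t 1.77
16 tcp [0.4676 0.1174 0.0303] h 65.8 travel [-0.1563 -0.0325 -0.    ] rows 3.1  F [0.7 0.3 0.1] gap -0.002 t 1.77
8 tcp [0.4676 0.1174 0.0303] h 65.8 travel [-1.837e-01 -2.850e-02 -1.000e-04] rows 3.6  F [0.7 0.3 0.1] gap -0.002 t 1.77
3 tcp [0.4676 0.1174 0.0303] h 65.8 travel [-2.005e-01 -2.400e-02 -2.000e-04] rows 3.9  F [0.7 0.3 0.1] gap -0.002 t 1.77
0 tcp [0.4676 0.1174 0.0303] h 65.8 travel [-2.103e-01 -2.070e-02 -2.000e-04] rows 4.1  F [0.7 0.3 0.1] gap -0.002 t 1.77
-2 tcp [0.4676 0.1174 0.0303] h 65.8 travel [-0.2168 -0.0181 -0.0003] rows 4.2  F [0.7 0.3 0.1] gap -0.002 t 1.77
```

apply_moves(claw=[-1,-1,-1,-1,-1], travel=[[-0.03,-0.008,0],[-0.055,-0.0135,0],[-0.075,-0.02,0],[-0.095,-0.027,0],[-0.115,-0.031,0]], turn=[[0,0,0],[0,0,0],[0,0,0],[0,0,0],[0,0,0]])

```text
t: 2.18
tcp_pos: [0.543, 0.0566, 0.0333]
tool_rot: [0.21, 0.978, 0.0, 0.001]
force: [-0.8, 1.7, 0.4]
finger_gap: -0.004
gripper_force: 0.6
```

apply_moves(claw=[-1,-1,-1,-1,-1], travel=[[-0.02,-0.001,0],[-0.035,-0.001,0],[-0.05,0,0],[-0.06,0.002,0],[-0.067,0.003,0]], turn=[[0,0,0],[0,0,0],[0,0,0],[0,0,0],[0,0,0]])

```text
t: 2.6
tcp_pos: [0.5937, 0.0371, 0.0331]
tool_rot: [0.21, 0.978, 0.0, 0.001]
force: [-0.1, 0.4, 0.0]
finger_gap: 0.003
gripper_force: 0.4
```

```bash
python3 - <<'E'
from h import *
plan(.621,.035,.03)
s=snap('wrist','w1.png'); t=snap('side','s1.png')
a=np.vstack([cv2.resize(s['pixels'],(480,300)),cv2.resize(t['pixels'][140:240,220:380],(480,300),interpolation=2)])
cv2.imwrite('pics/m1.png',a[...,::-1])
E
```

```text
tcp [0.5937 0.0371 0.0331] h 65.8 travel [-0.0322  0.0116  0.0039] rows 0.7  F [-0.1  0.4  0. ] gap 0.003 t 2.6
```

View pics/m1.png

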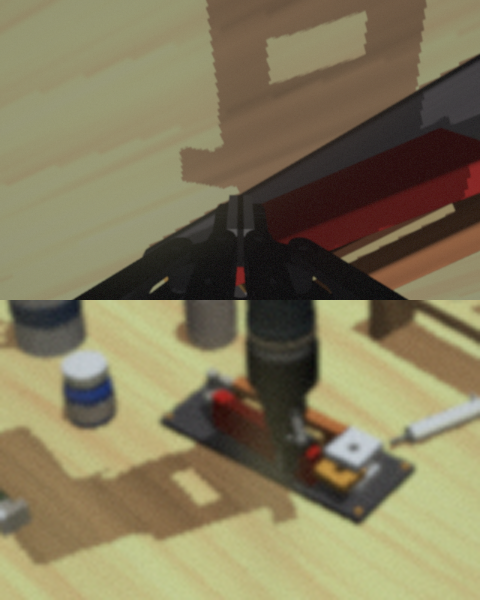

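The jaw is nearly shut: the tongue is just at the fork mouth in the lower half, around (340,470). I'll keep pushing with small steps.

apply_moves(claw=[-1,-1,-1,-1,-1], travel=[[-0.005,0.003,0],[-0.01,0.0065,0],[-0.014,0.009,0],[-0.017,0.011,0],[-0.017,0.011,0]], turn=[[0,0,0],[0,0,0],[0,0,0],[0,0,0],[0,0,0]])

```text
t: 3.12
tcp_pos: [0.609, 0.0399, 0.0313]
tool_rot: [0.21, 0.978, 0.0, 0.0]
force: [-0.6, -0.3, -0.2]
finger_gap: -0.002
gripper_force: 0.0
```

apply_moves(claw=[-1,-1,-1,-1,-1], travel=[[-0.003,0.002,0],[-0.006,0.004,0],[-0.009,0.006,0],[-0.009,0.006,0],[-0.009,0.006,0]], turn=[[0,0,0],[0,0,0],[0,0,0],[0,0,0],[0,0,0]])

```text
t: 3.53
tcp_pos: [0.6116, 0.0407, 0.0309]
tool_rot: [0.209, 0.978, -0.002, -0.006]
force: [-8.3, -3.5, 5.9]
finger_gap: -0.004
gripper_force: 5.0
```

apply_moves(claw=[-1,-1,-1,-1,-1], travel=[[-0.005,0.003,0],[-0.005,0.003,0],[-0.005,0.003,0],[0.02,-0.013,0],[0.04,-0.026,0]], turn=[[0,0,0],[0,0,0],[0,0,0],[0,0,0],[0,0,0]])

```text
t: 3.95
tcp_pos: [0.5786, 0.0352, 0.0314]
tool_rot: [0.21, 0.978, 0.0, 0.0]
force: [0.7, -0.2, 0.1]
finger_gap: -0.001
gripper_force: 0.0
```

apply_moves(claw=[1,1,1,1,1], travel=[[0,0,-0.05],[0,0,-0.1],[0,0,-0.15],[0,0,-0.2],[0,0,-0.25]], turn=[[0,0,0],[0,0,0],[0,0,0],[0,0,0],[0,0,0]])

```text
t: 4.37
tcp_pos: [0.5791, 0.0355, 0.2334]
tool_rot: [0.21, 0.978, 0.0, 0.0]
force: [1.1, 0.0, -0.5]
finger_gap: 0.711
gripper_force: 0.0
```

```bash
python3 - <<'E'
from h import *
plan(.526,-.307,.23)
s=snap('wrist','w2.png'); np.savez('w2.npz',**s); print(-s['R'].T@s['t'],s['R'])
E
```

```text
tcp [0.5791 0.0355 0.2334] h 65.8 travel [-0.1152 -0.4176  0.0041] rows 8.3  F [ 1.1  0.  -0.5] gap 0.711 t 4.37
[0.50144143 0.07017974 0.3756131 ] [[ 4.11354057e-01  9.11475196e-01  8.98017100e-04]
 [ 8.60586981e-01 -3.88712130e-01  3.29078908e-01]
 [ 3.00296333e-01 -1.34595122e-01 -9.44301999e-01]]
```

View pics/w2.png

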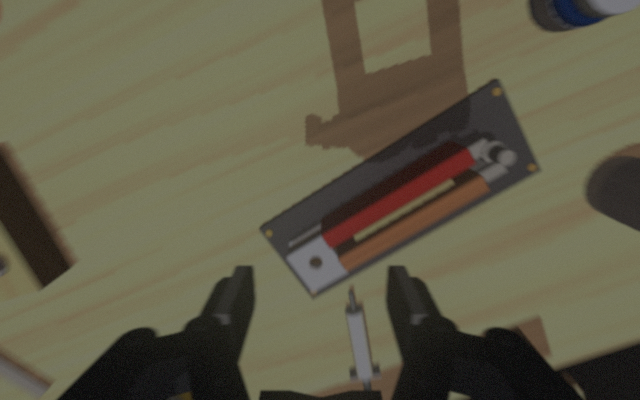

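The wrist view shows the jaw shut and parallel to the fixed jaw. The fork hole is at (316,262) and the hinge post at (506,157).

```bash
cat >> h.py <<'E'
def ray(s,u,v,z):
    C=-s['R'].T@s['t']; d=s['R'].T@np.linalg.solve(s['intrinsics'],[u,v,1.]); return (C+d*(z-C[2])/d[2])[:2]
def blob(s,mask,roi):
    x0,y0,x1,y1=roi; k=np.zeros((400,640),np.uint8);k[y0:y1,x0:x1]=mask[y0:y1,x0:x1]
    n,_,st,ce=cv2.connectedComponentsWithStats(k); i=1+np.argmax(st[1:,4]); return ce[i],st[i]
E
python3 - <<'E'
from h import *
s=dict(np.load('w2.npz')); g=cv2.cvtColor(s['pixels'],cv2.COLOR_RGB2GRAY)
c,st=blob(s,(g<100).astype(np.uint8),(306,252,327,273)); print('hole',c,st,ray(s,*c,.056))
f=((g>125)&(cv2.cvtColor(s['pixels'],cv2.COLOR_RGB2HSV)[...,1]<45)).astype(np.uint8)
c2,st2=blob(s,f,(280,225,360,305)); k=np.zeros((400,640),np.uint8);k[225:305,280:360]=f[225:305,280:360]
cn=max(cv2.findContours(k,0,2)[0],key=cv2.contourArea).reshape(-1,2)
w=np.array([ray(s,*p,.056) for p in cn])*1000; print('fork',st2,cv2.minAreaRect(w.astype(np.float32)))
h=ray(s,*c,.056)
p=ray(s,506,157,.068); print('hinge',p,np.linalg.norm(p-h),np.degrees(np.arctan2(-(p-h)[0],(p-h)[1])))
for n in('scene','side'):
    q=dict(np.load(n+'0.npz')); x=q['R']@np.r_[h,.056]+q['t']; x=q['intrinsics']@x; print(n,x[:2]/x[2])
E
```

```text
hole [315.41428571 262.10714286] [309 256  14  13 140] [ 0.65720674 -0.00507389]Traceback (most recent call last):
  File "<stdin>", line 5, in <module>
  File "h.py", line 23, in blob
    n,_,st,ce=cv2.connectedComponentsWithStats(k); i=1+np.argmax(st[1:,4]); return ce[i],st[i]
                                                       ~~~~~~~~~^^^^^^^^^^
    return _wrapfunc(a, 'argmax', axis=axis, out=out, **kwds)
    return bound(*args, **kwds)
ValueError: attempt to get argmax of an empty sequence
```

apply_moves(claw=[1,1,1,1,1], travel=[[-0.07,-0.25,0],[-0.07,-0.25,0],[-0.07,-0.25,0],[-0.07,-0.25,0],[-0.07,-0.25,0]], turn=[[0,0,0],[0,0,0],[0,0,0],[0,0,0],[0,0,0]])

```text
t: 4.83
tcp_pos: [0.548, -0.1717, 0.2315]
tool_rot: [0.21, 0.978, -0.0, 0.001]
force: [0.4, -0.4, 0.1]
finger_gap: 0.998
gripper_force: 0.0
```

```bash
python3 - <<'E'
from h import *
plan(.526,-.307,.2)
s=snap('wrist','w3.png'); np.savez('w3.npz',**s)
E
```

```text
tcp [ 0.548  -0.1717  0.2315] h 65.8 travel [-0.0442 -0.1655  0.0394] rows 3.4  F [ 0.4 -0.4  0.1] gap 0.998 t 4.83
```

View pics/w3.png

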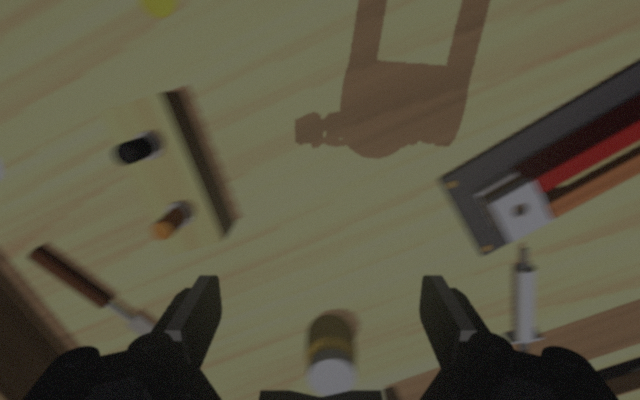

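Wrist view: the orange head's top is at about (161,230) and the black one's at (131,150). The ochre jar is at (330,350).

```bash
python3 - <<'E'
from h import *
s=dict(np.load('w3.npz')); hsv=cv2.cvtColor(s['pixels'],cv2.COLOR_RGB2HSV)
m=((hsv[...,0]<20)&(hsv[...,1]>150)&(hsv[...,2]>60)).astype(np.uint8)
c,st=blob(s,m,(140,195,200,250)); print(c,st)
k=np.zeros((400,640),np.uint8);k[195:250,140:200]=m[195:250,140:200]
cn=max(cv2.findContours(k,0,2)[0],key=cv2.contourArea);r=cv2.minAreaRect(cn);print(r)
for u,v in (c,): print('mid ray',ray(s,u,v,.076))
print('top',ray(s,161,230,.094)); 
g=cv2.cvtColor(s['pixels'],cv2.COLOR_RGB2GRAY)
c,st=blob(s,(g<95).astype(np.uint8),(511,201,530,219)); print('hole',c,st,ray(s,*c,.056))
s=dict(np.load('w2.npz'));p=ray(s,506,157,.068);h=ray(s,315.4,262.1,.056);print('hinge',p,np.linalg.norm(p-h),np.degrees(np.arctan2(-(p-h)[0],(p-h)[1])))
E
```

```text
[162.77241379 229.33103448] [157 221  15  17 145]
((162.50001525878906, 229.00003051757812), (14.849242210388184, 13.435027122497559), 45.0)
mid ray [ 0.52717329 -0.32091859]
top [ 0.52363436 -0.31153006]
hole [519.66477273 209.59659091] [512 203  17  14 176] [ 0.65439902 -0.00949134]
hinge [0.62586345 0.19467317] 0.20219890280006345 8.913647672950074
```

apply_moves(claw=[1,1,1,1,1], travel=[[-0.012,-0.048,0.01],[-0.025,-0.096,0.02],[-0.038,-0.145,0.03],[-0.044,-0.168,0.06],[-0.044,-0.168,0.1]], turn=[[0,0,0],[0,0,0],[0,0,0],[0,0,0],[0,0,0]])

```text
t: 5.3
tcp_pos: [0.527, -0.3142, 0.1531]
tool_rot: [0.212, 0.977, -0.003, 0.005]
force: [0.8, 0.2, -0.1]
finger_gap: 1.0
gripper_force: 0.0
```

```bash
python3 - <<'E'
from h import *
plan(.525,-.309,.058)
s=snap('wrist','w4.png'); np.savez('w4.npz',**s)
hsv=cv2.cvtColor(s['pixels'],cv2.COLOR_RGB2HSV)
m=((hsv[...,0]<20)&(hsv[...,1]>150)&(hsv[...,2]>60)).astype(np.uint8)
c,st=blob(s,m,(220,150,420,400)); print(c,st,ray(s,*c,.09))
E
```

```text
tcp [ 0.527  -0.3142  0.1531] h 65.5 travel [0.0062 0.0054 0.1188] rows 2.3  F [ 0.8  0.2 -0.1] gap 1.0 t 5.3
[329.86813187 215.11721612] [318 205  24  21 273] [ 0.52358466 -0.30642172]
```

View pics/w4.png

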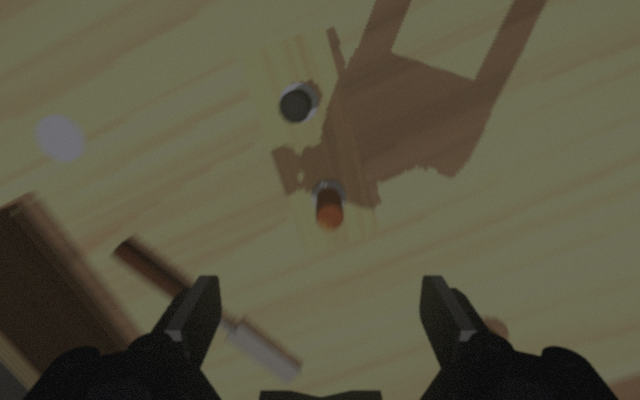

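Orange head at (330,213), centred between the fingers. Going down and gripping.

apply_moves(claw=[1,1,1,1,1], travel=[[0.001,0,0.03],[0.001,0,0.06],[0.001,0,0.09],[0.001,0,0.117],[0.001,0,0.117]], turn=[[0,0,0],[0,0,0],[0,0,0],[0,0,0],[0,0,0]])

```text
t: 5.77
tcp_pos: [0.5222, -0.3039, 0.054]
tool_rot: [0.21, 0.978, 0.002, -0.004]
force: [-0.3, 1.6, 0.0]
finger_gap: 0.996
gripper_force: 0.0
```

apply_moves(claw=[-1,-1,-1,-1,-1], travel=[[0,0,0],[0,0,0],[0,0,0],[0,0,0],[0,0,0]], turn=[[0,0,0],[0,0,0],[0,0,0],[0,0,0],[0,0,0]], newtons=40)

```text
t: 6.18
tcp_pos: [0.525, -0.3072, 0.0592]
tool_rot: [0.21, 0.978, -0.001, 0.001]
force: [-0.4, 0.3, -0.1]
finger_gap: 0.297
gripper_force: 0.0
```

apply_moves(claw=[-1,-1,-1,-1,-1], travel=[[0,0,0],[0,0,0],[0,0,0],[0,0,0],[0,0,0]], turn=[[0,0,0],[0,0,0],[0,0,0],[0,0,0],[0,0,0]])

```text
t: 6.6
tcp_pos: [0.5248, -0.3071, 0.059]
tool_rot: [0.21, 0.978, -0.0, 0.001]
force: [0.1, 1.4, 6.9]
finger_gap: 0.195
gripper_force: 38.9
```

apply_moves(claw=[-1,-1,-1,-1,-1], travel=[[0,0,-0.02],[0,0,-0.05],[0,0,-0.09],[0,0,-0.13],[0,0,-0.15]], turn=[[0,0,0],[0,0,0],[0,0,0],[0,0,0],[0,0,0]])

```text
t: 7.02
tcp_pos: [0.5255, -0.3078, 0.1813]
tool_rot: [0.21, 0.978, -0.001, 0.002]
force: [1.3, -0.7, -1.1]
finger_gap: 0.198
gripper_force: 39.2
```

apply_moves(claw=[-1,-1,-1,-1,-1], travel=[[0.001,0.05,0],[0.002,0.1,0],[0.003,0.15,0],[0.004,0.2,0],[0.004,0.23,0]], turn=[[0,0,0],[0,0,0],[0,0,0],[0,0,0],[0,0,0]])

```text
t: 7.43
tcp_pos: [0.5973, -0.1338, 0.1776]
tool_rot: [0.209, 0.978, 0.001, -0.0]
force: [0.1, -0.5, -0.6]
finger_gap: 0.203
gripper_force: 39.3
```

```bash
python3 - <<'E'
from h import *
plan(.656,-.004,.18)
E
```

```text
tcp [ 0.5973 -0.1338  0.1776] h 65.9 travel [-0.0007  0.1781 -0.0027] rows 3.4  F [ 0.1 -0.5 -0.6] gap 0.203 t 7.43
```

apply_moves(claw=[-1,-1,-1,-1,-1], travel=[[0,0.05,0],[0,0.1,0],[0,0.14,0.01],[0,0.17,0.03],[0,0.178,0.055]], turn=[[0,0,0],[0,0,0],[0,0,0],[0,0,0],[0,0,0]])

```text
t: 7.85
tcp_pos: [0.6576, -0.0037, 0.1346]
tool_rot: [0.208, 0.978, 0.001, 0.002]
force: [-0.3, -0.5, -0.5]
finger_gap: 0.199
gripper_force: 39.3
```

apply_moves(claw=[-1,-1], travel=[[0,0,0],[0,0,0]], turn=[[0,0,0],[0,0,0]])

```text
t: 8.02
tcp_pos: [0.6539, -0.0073, 0.1323]
tool_rot: [0.209, 0.978, -0.0, -0.002]
force: [-0.5, 0.2, -1.4]
finger_gap: 0.203
gripper_force: 39.3
```

```bash
python3 - <<'E'
from h import *
plan(.656,-.004,.13)
L=[]
for n,(x,y) in (('scene',(250,170)),('side',(290,130)),('wrist',(220,140))):
    s=snap(n); np.savez(n+'5.npz',**s); w,h=(100,75) if n!='wrist' else (200,150)
    L.append(cv2.resize(s['pixels'][y:y+h,x:x+w],(400,300),interpolation=2))
L.append(np.zeros_like(L[0]))
cv2.imwrite('pics/m5.png',np.vstack([np.hstack(L[:2]),np.hstack(L[2:])])[...,::-1])
E
```

```text
tcp [ 0.6539 -0.0073  0.1323] h 65.8 travel [-0.0008  0.0048  0.0028] rows 0.1  F [-0.5  0.2 -1.4] gap 0.203 t 8.02
```

View pics/m5.png

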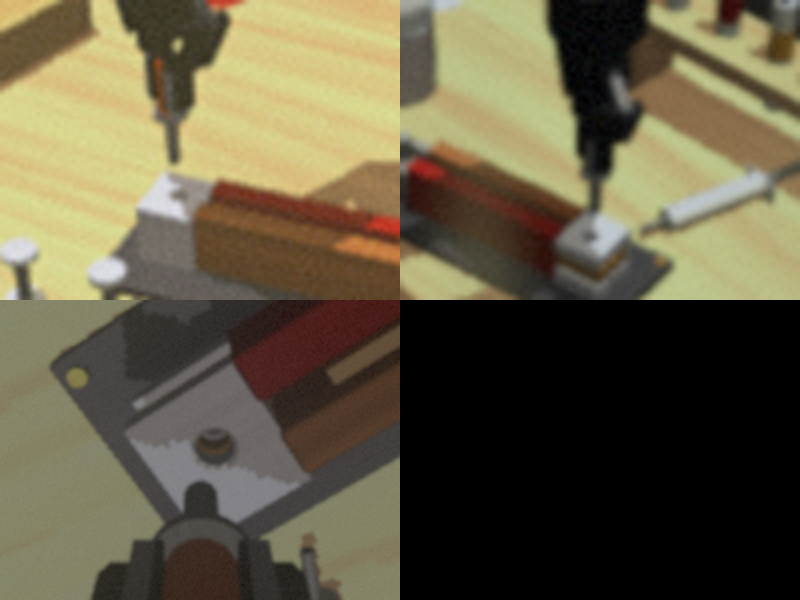

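Wrist: pin tip at (320,233), hole at (327,213.5). Side: tip (339,182), hole (337.5,189). Scene: tip (294,210), hole (295,218). I'll work out the offset across the three views.

```bash
python3 - <<'E'
from h import *
S={n:dict(np.load(n+'5.npz')) for n in('scene','side','wrist')}
g={n:cv2.cvtColor(S[n]['pixels'],cv2.COLOR_RGB2GRAY) for n in S}
tip={'scene':(293.6,210.3),'side':(338.6,182.7),'wrist':(320,234)}
hole={'scene':(295,218.3),'side':(337.5,189),'wrist':(327.2,213.5)}
for n,roi in (('scene',(290,213,301,223)),('side',(332,185,343,194)),('wrist',(315,202,340,226))):
    x0,y0,x1,y1=roi; r=g[n][y0:y1,x0:x1]; t=(int(r.min())+int(np.percentile(r,75)))/2
    c,st=blob(S[n],(g[n]<t).astype(np.uint8),roi); print(n,c.round(1),st,t)
def tri(o):
    A=np.zeros((3,3));b=np.zeros(3)
    for n in o:
        s=S[n];C=-s['R'].T@s['t'];d=s['R'].T@np.linalg.solve(s['intrinsics'],[*o[n],1.]);d/=np.linalg.norm(d);M=np.eye(3)-np.outer(d,d);
        w=4 if n=='wrist' else 1
        A+=w*M;b+=w*M@C
    return np.linalg.solve(A,b)
print('tip',tri(tip),'hole',tri(hole))
for n in S:
    print(n,'tip@.081',ray(S[n],*tip[n],.081),'hole@.056',ray(S[n],*hole[n],.056))
# expected tip pixel for pin on TCP axis
s=manip.sense(); R=Ro.from_quat(s['tool_rot']).as_matrix(); q=S['wrist']
for dz in(0,.051): X=q['R']@(s['tcp_pos']+R[:,2]*dz)+q['t'];X=q['intrinsics']@X;print('axis px',X[:2]/X[2])
E
```

```text
scene [297.4 218.8] [293 216   8   7  33] 147.0
side [333.8 192.3] [332 191   6   3  12] 123.5
wrist [327.2 214.2] [318 207  19  15 224] 75.0
tip [ 0.65532081 -0.00843038  0.08464096] hole [ 0.65521482 -0.00365891  0.0562156 ]
scene tip@.081 [ 0.6516665  -0.00805203] hole@.056 [ 0.65447252 -0.00289827]
side tip@.081 [ 0.66015747 -0.00482182] hole@.056 [ 0.65632047 -0.0040724 ]
wrist tip@.081 [ 0.65677824 -0.00971832] hole@.056 [ 0.65522598 -0.0037334 ]
axis px [320.2142316  279.13776071]
axis px [320.19951934 234.20423257]
```

apply_moves(claw=[-1,-1,-1,-1,-1], travel=[[0,0,0.01],[0,0,0.015],[0,0,0.015],[0,0,0.015],[0,0,0.015]], turn=[[0,0,0],[0,0,0],[0,0,0],[0,0,0],[0,0,0]])

```text
t: 8.58
tcp_pos: [0.6553, -0.008, 0.1218]
tool_rot: [0.21, 0.978, -0.0, 0.0]
force: [-0.1, 0.1, -0.0]
finger_gap: 0.2
gripper_force: 39.3
```

```bash
python3 - <<'E'
from h import *
plan(.6553,-.0036,.12)
s=snap('wrist'); plan(.6553,-.0036,.12)
g=cv2.cvtColor(s['pixels'],cv2.COLOR_RGB2GRAY)
x=cv2.resize(g[190:270,270:370],(800,640),interpolation=2)[:600]; cv2.imwrite('pics/w6.png',cv2.convertScaleAbs(x,alpha=1.6))
np.savez('w6.npz',**s)
E
```

```text
tcp [ 0.6553 -0.008   0.1218] h 65.8 travel [0.0023 0.0051 0.0022] rows 0.1  F [-0.1  0.1 -0. ] gap 0.2 t 8.58
tcp [ 0.6554 -0.008   0.1219] h 65.8 travel [0.0024 0.005  0.0024] rows 0.1  F [-0.5  0.2 -0.5] gap 0.2 t 8.63
```

View pics/w6.png

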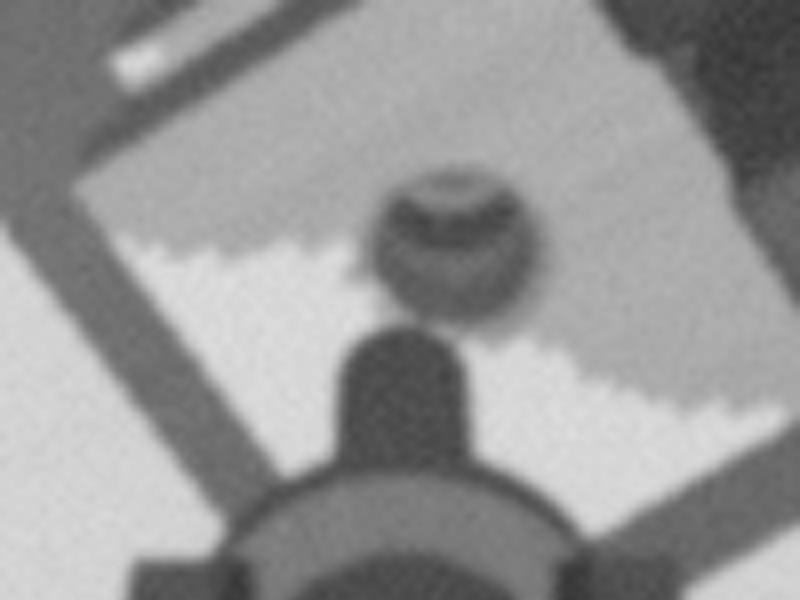

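```bash
python3 - <<'E'
from h import *
s=dict(np.load('w6.npz')); h=ray(s,327.1,220.9,.056); print(h); plan(*h,.09)
q=manip.sense();R=Ro.from_quat(q['tool_rot']).as_matrix()
for dz in(.045,.051):X=s['R']@(q['tcp_pos']+R[:,2]*dz)+s['t'];X=s['intrinsics']@X;X=X[:2]/X[2];print(X,(X-[270,190])*8)
E
```

```text
[ 0.65522654 -0.00337388]
tcp [ 0.6554 -0.008   0.1219] h 65.8 travel [0.0026 0.0052 0.0399] rows 0.8  F [-0.5  0.2 -0.5] gap 0.2 t 8.63
[320.64163945 237.53825737] [405.13311559 380.30605893]
[320.62569837 233.37153117] [405.00558699 346.97224937]
```

apply_moves(claw=[-1,-1,-1,-1,-1], travel=[[0.0026,0.0052,0],[0.0026,0.0052,0.01],[0.0026,0.0052,0.02],[0.0026,0.0052,0.03],[0.0026,0.0052,0.03]], turn=[[0,0,0],[0,0,0],[0,0,0],[0,0,0],[0,0,0]])

```text
t: 9.05
tcp_pos: [0.6538, -0.0029, 0.0952]
tool_rot: [0.21, 0.978, -0.0, -0.002]
force: [0.8, -0.4, -1.1]
finger_gap: 0.194
gripper_force: 39.3
```

apply_moves(claw=[-1,-1,-1,-1,-1], travel=[[0,0,0.01],[0,0,0.02],[0,0,0.03],[0,0,0.036],[0,0,0.036]], turn=[[0,0,0],[0,0,0],[0,0,0],[0,0,0],[0,0,0]])

```text
t: 9.47
tcp_pos: [0.654, -0.003, 0.0671]
tool_rot: [0.21, 0.978, -0.0, -0.002]
force: [-0.4, 0.7, -0.4]
finger_gap: 0.194
gripper_force: 39.3
```

apply_moves(claw=[-1,-1,-1,-1], travel=[[0,0,0.0025],[0,0,0.005],[0,0,0.005],[0,0,0.005]], turn=[[0,0,0],[0,0,0],[0,0,0],[0,0,0]])

```text
t: 9.8
tcp_pos: [0.6553, -0.0032, 0.0652]
tool_rot: [0.21, 0.978, 0.0, 0.0]
force: [0.1, -0.0, -1.7]
finger_gap: 0.199
gripper_force: 39.6
```

apply_moves(claw=[1,1,1,1,1], travel=[[0,0,0.002],[0,0,0.002],[0,0,0.002],[0,0,0.002],[0,0,0.002]], turn=[[0,0,0],[0,0,0],[0,0,0],[0,0,0],[0,0,0]])

```text
t: 10.22
tcp_pos: [0.6552, -0.0031, 0.0634]
tool_rot: [0.21, 0.978, 0.0, 0.0]
force: [-0.0, 0.3, 0.5]
finger_gap: 0.895
gripper_force: 0.0
```

apply_moves(claw=[1,1,1,1,1], travel=[[0,0,-0.02],[0,0,-0.06],[0,0,-0.1],[0,0,-0.12],[0,0,-0.12]], turn=[[0,0,0],[0,0,0],[0,0,0],[0,0,0],[0,0,0]])

```text
t: 10.63
tcp_pos: [0.6583, -0.0036, 0.1643]
tool_rot: [0.21, 0.978, 0.0, 0.005]
force: [0.3, -0.1, 0.8]
finger_gap: 0.998
gripper_force: 0.0
```

```bash
python3 - <<'E'
from h import *
yw=np.radians(9); h=np.array([.6553,-.0034]); p=h+.1*np.array([-np.sin(yw),np.cos(yw)]); print(p)
plan(*p,.15,9)
L=[]
for n,(x,y,w,h) in (('side',(290,150,100,75)),('wrist',(120,100,400,300))):
    s=snap(n); np.savez(n+'7.npz',**s); L.append(cv2.resize(s['pixels'][y:y+h,x:x+w],(400,300),interpolation=2))
cv2.imwrite('pics/m7.png',np.hstack(L)[...,::-1])
P=pts(dict(np.load('side7.npz'))); hsv=cv2.cvtColor(np.load('side7.npz')['pixels'],cv2.COLOR_RGB2HSV)
m=(hsv[...,0]<18)&(hsv[...,1]>120)&(P[...,2]>.065)&(P[...,0]>.6)&(P[...,1]<.03); print(m.sum(),np.nanmax(P[m][:,2]) if m.any() else None)
E
```

```text
[0.63965655 0.09536883]
tcp [ 0.6583 -0.0036  0.1643] h 65.8 travel [0.0721 0.1032 0.0175] rows 2.4 turn z 0.315 F [ 0.3 -0.1  0.8] gap 0.998 t 10.63
160 0.3204788303094588
```

View pics/m7.png

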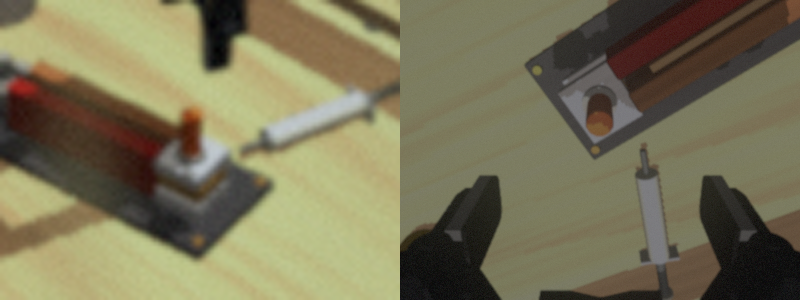

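The pin stands home: its collar sits on the fork plate at (190,145) in the left crop, and the jaw is still shut. Now I'll turn the tool and move over the middle of the jaws.

apply_moves(claw=[1,1,1,1,1], travel=[[0.014,0.02,0],[0.028,0.04,0],[0.042,0.06,0],[0.056,0.08,0],[0.072,0.103,0]], turn=[[0,0,0.039],[0,0,0.078],[0,0,0.117],[0,0,0.156],[0,0,0.195]])

```text
t: 11.15
tcp_pos: [0.6347, 0.096, 0.1568]
tool_rot: [0.498, 0.867, -0.001, -0.002]
force: [-0.3, 0.0, -0.9]
finger_gap: 1.004
gripper_force: 0.0
```

apply_moves(claw=[1,1,1,1,1], travel=[[0,0,0],[0,0,0],[0,0,0],[0,0,0],[0,0,0]], turn=[[0,0,0.039],[0,0,0.078],[0,0,0.12],[0,0,0.12],[0,0,0.12]])

```text
t: 11.57
tcp_pos: [0.6352, 0.0957, 0.1574]
tool_rot: [0.648, 0.762, -0.001, -0.001]
force: [0.4, -0.2, -0.3]
finger_gap: 1.0
gripper_force: 0.0
```

```bash
python3 - <<'E'
from h import *
plan(.6397,.0954,.03,9)
s=snap('wrist'); np.savez('w8.npz',**s)
hsv=cv2.cvtColor(s['pixels'],cv2.COLOR_RGB2HSV); m=((hsv[...,0]<6)|(hsv[...,0]>174))&(hsv[...,1]>150)
ys,xs=np.nonzero(m); print(len(xs))
w=np.array([ray(s,x,y,.06) for x,y in zip(xs,ys)],np.float32)*1000; print(cv2.minAreaRect(w))
cv2.imwrite('pics/w8.png',s['pixels'][...,::-1])
E
```

```text
tcp [0.6352 0.0957 0.1574] h 9.2 travel [-0.0014  0.006   0.1593] rows 3.1 turn z 0.001 F [ 0.4 -0.2 -0.3] gap 1.0 t 11.57
4461
((540.7921142578125, -12.213943481445312), (384.025146484375, 122.17928314208984), 51.3275260925293)
```

View pics/w8.png

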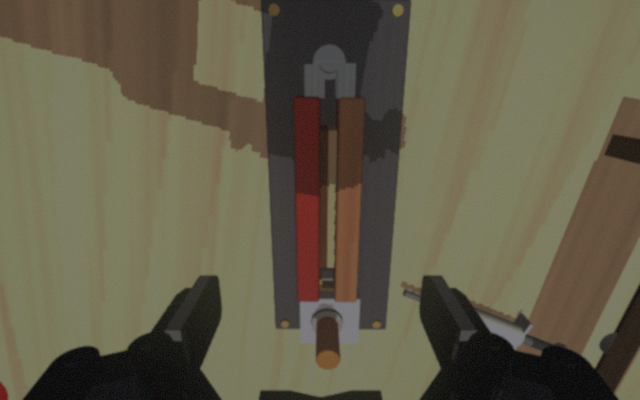

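The jaws lie parallel to the tool, with their middle at column 329, so I need about 5 mm more along the tool's +y. The syringe tip at (405,290) is clear of where the fingers come down.

apply_moves(claw=[1,1,1,1,1], travel=[[-0.001,0.006,0.02],[-0.001,0.006,0.05],[-0.001,0.006,0.08],[-0.001,0.006,0.11],[-0.001,0.006,0.135]], turn=[[0,0,0],[0,0,0],[0,0,0],[0,0,0],[0,0,0]])

```text
t: 12.03
tcp_pos: [0.6403, 0.0954, 0.0492]
tool_rot: [0.648, 0.762, -0.001, -0.001]
force: [0.5, 0.2, 0.2]
finger_gap: 1.0
gripper_force: 0.0
```

apply_moves(claw=[1,1,1,1], travel=[[0,0,0.015],[0,0,0.027],[0,0,0.027],[0,0,0.027]], turn=[[0,0,0],[0,0,0],[0,0,0],[0,0,0]])

```text
t: 12.37
tcp_pos: [0.6414, 0.0955, 0.0297]
tool_rot: [0.649, 0.761, -0.0, -0.0]
force: [-0.1, -0.2, 0.8]
finger_gap: 1.002
gripper_force: 0.0
```

apply_moves(claw=[-1,-1,-1,-1,-1], travel=[[0,0,0],[0,0,0],[0,0,0],[0,0,0],[0,0,0]], turn=[[0,0,0],[0,0,0],[0,0,0],[0,0,0],[0,0,0]], newtons=50)

```text
t: 12.78
tcp_pos: [0.6404, 0.0955, 0.0311]
tool_rot: [0.649, 0.761, -0.001, -0.0]
force: [-3.0, -0.4, 6.3]
finger_gap: 0.546
gripper_force: 58.1
```

apply_moves(claw=[-1,-1,-1,-1,-1], travel=[[0,0,0],[0,0,0],[0,0,0],[0,0,0],[0,0,0]], turn=[[0,0,0],[0,0,0],[0,0,0],[0,0,0],[0,0,0]])

```text
t: 13.2
tcp_pos: [0.6404, 0.0955, 0.0311]
tool_rot: [0.649, 0.761, -0.001, -0.0]
force: [-2.9, -1.3, 5.6]
finger_gap: 0.546
gripper_force: 58.2
```

```bash
python3 - <<'E'
from h import *
print(manip.sign_off())
E
```

```text
the job is handed in; nothing more can be done
None
```

I handed the job in at about 13 s: the red jaw is shut, the orange pin is home and released, and the fingers are holding both jaws at about 58 N. The hand-in gave no verdict, I viewed 11 pictures against the limit of 10, and I took no last look at the pin after closing on the jaws.

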